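Clamp the ski, drop the kickstand, hold the stand upright

ROBOT

A 6-joint arm with a two-finger parallel gripper is mounted at the origin on the work surface. World frame = base frame: x ahead of the robot, y to its left, z up, the work surface at z = 0. Lengths are in m, angles in rad, forces in N, time in s.
With the tool pointing down it reaches from about 0.275 to 0.825 m from the base axis. Payload 5.2 kg.
Tool frame: the origin (TCP) lies on the front face of the gripper's body, between the roots of the fingers; the fingertips stand 84 mm ahead of it and the grasp point (between the pads) lies 65 mm ahead of it; z points along the fingers, y is the line along which they close (so a half turn about z gives the same grasp; the last joint's range is limited). The gripper opens to 93 mm and grips with 3 to 60 N. Pads are 15 mm wide; open, the fingers measure 128 mm over their backs; the gripper's body (75 mm by 188 mm) begins 65 mm behind the grasp point.
Start: joints at [1.132, 0.259, 1.535, -0, 1.348, -0.203], TCP at [0.128, 0.535, 0.303] pointing down, gripper open.
Joint ranges: [-3.14, 3.14], [-0.91, 2.08], [0.19, 2.58], [-1.22, 4.36], [0.22, 2.71], [-3.12, 3.12]. Speed limits (rad/s): [2.57, 2.57, 3.14, 3.14, 3.14, 3.14].

INTERFACE

Orientations are given as a 3x3 rotation matrix whose columns are the frame's x, y, z axes.
In Python, from plant import * gives the robot as it stands.
- The arm moves only by the tool send_rows, never from a script. Its arguments are lists of equal length, an entry for each row: "travel": the shift along the tool's x, y, z in mm, a list of three; "rotation": the turn, a rotation vector about the tool's x, y, z in rad, a list of three. A call has 1 to 12 rows; each row is the pose to reach, as a shift and turn from the pose commanded when the call began, along the tool's axes at that moment; what a row does not reach only later rows make up. A row lasts 1/12 s, in which the tool goes at most 41.7 mm and 7.16 degrees, less where a joint would pass 70% of its speed; a pose out of reach is approached as far as the arm can. A call with a gripper value outside its range is refused whole. "hand" is the finger opening in mm, from 0 to 93, set as the call begins (left out, the last holds). The fingers move at their own pace and stop on an object; "newtons" is the grip in N (left out, the last holds). Time passes only in rows, so rows that repeat a pose let the fingers close. It gives the time, the measured TCP pose, the force, the opening and the grip force at its end, in the units of the state.
- observe(): the state, without advancing time (a new reading comes with each control period).
- grab_frame(name): name is "side" or "top" or "wrist"; returns the picture (400x640x3 uint8, red, green, blue); there is no depth.
- camera_model(name): a dict with "intrinsics" (3x3 intrinsics, pixels), "dist" ([k1, k2, p1, p2, k3] as OpenCV has them; the pictures are not rectified), "R" (3x3) and "t" (3): a world point X has camera coordinates R X + t; the wrist camera has in their place "T_tool_cam" (4x4, takes a point from camera to tool coordinates, whose origin is the TCP and whose axes are the flange's). Camera axes: x right, y down, z forward; pixel columns grow to the right and rows downward; lengths in m; the calibration is good to about 2 mm. A picture is of the moment at which its call begins: read the wrist's pose just before it. camera_model takes no time and is no camera call.
- close_job(): hands the job in; it is judged then, once.
The state is a dict: "t": time; "joints": joint angles; "dq": joint speeds; "tau": joint torques, N m; "tcp_pos": TCP position; "orientation": TCP orientation; "ft_force": force on the tool from outside, world axes, zero at the start; "torque": the same for the moment, N m; "gripper_width": opening from 0.0 (shut) to 1.0 (fully open); "grip_force": force on a finger pad.
Only numpy, scipy, OpenCV 4.12 (cv2) and the standard library are available. Lean on these libraries where they do the work, as an engineer would, in place of code of your own. Each camera call takes 0.05 s, during which the arm holds its last target. There are 200 camera calls.

TASK

The ski stand has keeled over onto its right-hand stop with a ski section loaded. With the frame still lying over, first swing the red clamp arm all the way down onto the ski, then flip the yellow kickstand down past its over-centre point until it drops against its stop; only then raise the frame to upright (the black grip on its near post is made for this) and finish while still holding it upright and still, with a firm grip, because let go it tips back over. Do not knock the other things on the bench and on the stand's plate about.

Things in the scene. Friction and masses are not known exactly. Their poses are not given: they have to be found in the camera images.
- hub (a point): centre of the hub, the steel barrel the frame tips about; fixed on the stand's blue base plate (220 mm along x, 240 mm along y, 12 mm thick, lying fixed on the bench), 35 mm above the bench. Its axes are the stand's: x along the hub axis (from the post grip side towards the clamp hinge side, roughly away from the robot), y towards the kickstand's side (left), z up. The stand's yaw varies. They do not tip with the frame
- tilt (a joint): tipping of the frame (with ski, clamp and kickstand, about 1.2 kg together) about the hub's x axis, rad: 0 upright, positive leans to the hub's -y side (right), stop at +0.30, where it rests at the start. It turns freely and its weight always pulls it to the positive side, needing at most 3 N at the post grip to raise. With the kickstand down its foot lands on the plate at about -0.02, so the frame cannot go over the other way; there is a stop at -0.30 otherwise
- frame: aluminium frame with the black and green ski section standing in it (part of the frame; 105 wide, 12 thick, a red binding piece on its right face, top 195 mm above the bench when upright). Origin at the hub centre; axes equal the hub's when upright and tip with the frame. 200 mm wide along x, 28 mm deep along y (50 mm to the right at the binding). Near post at x -85 mm, far upright at x +85 mm (22 mm square, top 213 mm above the bench when upright)
- post_grip (a point): centre of the upper part of the black rubber grip on top of the frame's near post: 24 mm thick along frame y, 22 mm along x, rubber from 35 mm below this point to 20 mm above it (the top end); 230 mm above the bench when upright. Below the rubber the post goes on as a slimmer 18 mm neck. Axes are the frame's
- clamp (a joint): angle of the red clamp arm about its hinge, rad: 0 fully down, flat over the top of the ski (hard stop), up to 1.2 raised; it starts between 0.7 and 1.1 and its stiff hinge keeps it where it is left (about 1 to 2 N at the handle)
- clamp_hinge (a point): hinge point of the clamp arm on top of the frame's far upright, 205 mm above the bench when upright; axes are the frame's. The hinge axis is the frame's y: the closed arm lies from here along frame -x; opening lifts its free end up and towards +x
- clamp_handle (a point): grip point on the black cross handle at the free end of the clamp arm: a round bar 12 mm in diameter along frame y, 90 mm from the hinge axis, standing out of the arm's side by 50 mm towards +y; the point is 40 mm from the hinge along y, mid-bar, with 18 mm of bar beyond it
- kickstand (a joint): angle of the yellow kickstand about its pivot, rad: 0 stowed, leg level along frame -x; 1.80 fully down (hard stop), about 13 degrees past pointing straight down. A 32 mm steel ball on a short heel arm (54 mm from the pivot) makes it flip over centre: below about 1.0 it falls back to stowed, above about 1.1 it falls on to down and stays there (under 0.1 N m, under 2 N at the peg)
- kick_pivot (a point): pivot point of the kickstand on the frame's left side (frame x +30, y +30 mm, 120 mm above the bench when upright); axes are the frame's. The pivot axis is the frame's y: the leg's free end swings from frame -x down and on to slightly +x. The leg is a 12 mm rod, 102 mm long, splayed outwards to a foot 55 mm further out in y
- kick_peg (a point): grip point on the kickstand's orange kick peg: a round bar 12 mm in diameter along frame y, 65 mm from the pivot axis and 65 mm further out in y than the pivot, with 20 mm of bar on either side of the point
- wax: orange wax block 35 x 50 x 22 mm, loose on the plate's near left corner, leave alone; origin centre of underside
- screw_tin: steel cup 44 mm across, 28 mm high, loose on the plate's far right corner, leave alone; origin centre of underside
- driver: screwdriver lying on the bench, leave alone
- brush: brush lying on the bench, leave alone
- tape: green tape roll 90 mm across, 24 mm high, on the bench, leave alone
- spray: bottle 52 mm across, 150 mm high, standing on the bench, leave alone
- scraper: blue plastic scraper plate 60 x 130 x 5 mm on the bench, leave alone

How it is judged:
On the way, in this order (a step that is already met when the one before it is completed fails the run):
1. the clamp arm is fully down on the ski (value of joint clamp below 0.08 rad and value of joint tilt above 0.15 rad), for 0.2 s.
2. the kickstand is over centre, against its stop, while the clamp stays down and the frame is not yet upright (value of joint kickstand above 1.72 rad and value of joint clamp below 0.08 rad and value of joint tilt above 0.1 rad), for 0.2 s.
3. the frame is upright, held by the fingers (value of joint tilt between -0.06 and 0.06 rad and contact force between the fingers and frame above 1 N), for 0.3 s.
At the end, for the whole second after the job is handed in: the frame is within 0.06 rad (3.5 degrees) of upright and still, the fingers are holding it with more than 1 N, the clamp arm is down (under 0.08 rad) and the kickstand over centre at its stop (above 1.72 rad) (all of step 3 and velocity of joint tilt between -0.05 and 0.05 rad/s and value of joint clamp below 0.08 rad and value of joint kickstand above 1.72 rad); the arm keeps its last pose, push and grip.
It fails at once if another thing on the bench or the plate is shoved more than 30 mm or tipped over (distance of any of wax, screw_tin, driver, brush, tape, spray, scraper from where it was at the start of the episode above 0.03 m or angle between spray's own z axis and vertical above 0.5 rad).
It also fails if it takes over 67 s, if anything falls off the work surface, if the arm or the gripper's body presses on something with over 40 N, if the wrist force passes 120 N, or if a joint passes its speed limit or range.

## Working session

There is one attempt and no reset: what is moved stays moved. The work goes in short steps, Python scripts to look and compute and a tool call to move; the robot and the scene stay as the last step left them, time stands still between calls to the robot, and variables do not carry over. Pictures are saved under pics/ and viewed, at most 10 in all, crops included, and the job is handed in when it is done.

Besides the shell and the picture viewer there is one more tool, called after "Emit:" in YAML: its name, and indented under it one key for each argument. send_rows: Moves the arm, as the interface text tells. Its arguments: {"type":"object","properties":{"travel":{"type":"array","items":{"type":"array","items":{"type":"number"}}},"rotation":{"type":"array","items":{"type":"array","items":{"type":"number"}}},"hand":{"type":"number"},"newtons":{"type":"number"}},"required":["travel","rotation"]}

```bash
mkdir -p pics
cat > h.py <<'E'
from plant import *
import numpy as np, cv2
def save(n,f):
    im=grab_frame(n); cv2.imwrite(f'pics/{f}.png',im[:,:,::-1]); return im
E
python3 - <<'E'
from h import *
import json
a=save('side','s0');b=save('top','t0')
cv2.imwrite('pics/st0.png',np.vstack([a,b])[:,:,::-1])
for n in('side','top','wrist'):
    print(n,{k:np.round(v,4).tolist() for k,v in camera_model(n).items()})
s=observe();print(s['t'],s['tcp_pos'],np.round(s['orientation'],3))
E
```

```text
side {'intrinsics': [[516.2997, 0.0, 323.3335], [0.0, 516.2997, 196.1738], [0.0, 0.0, 1.0]], 'dist': [0.0538, 0.0, 0.0, 0.0, 0.0], 'R': [[0.7805, -0.6251, -0.0068], [-0.4508, -0.5553, -0.6989], [0.4331, 0.5486, -0.7152]], 't': [-0.4324, 0.352, 1.2762]}
top {'intrinsics': [[367.1071, 0.0, 316.2295], [0.0, 367.1071, 191.9383], [0.0, 0.0, 1.0]], 'dist': [0.0297, 0.0, 0.0, 0.0, 0.0], 'R': [[0.0058, -0.9998, -0.0212], [-0.9848, -0.002, -0.1736], [0.1735, 0.0219, -0.9846]], 't': [0.0036, 0.5387, 1.1298]}
wrist {'intrinsics': [[354.8525, 0.0, 321.8376], [0.0, 354.8525, 199.0587], [0.0, 0.0, 1.0]], 'dist': [0.0049, 0.0, 0.0, 0.0, 0.0], 'T_tool_cam': [[-0.0003, -0.96, -0.2801, 0.0792], [1.0, -0.0002, -0.0005, 0.0002], [0.0004, -0.2801, 0.96, -0.0832], [0.0, 0.0, 0.0, 1.0]]}
0.1 [0.12831392 0.53446223 0.3020142 ] [[-0.972  0.234 -0.001]
 [ 0.234  0.972 -0.001]
 [ 0.    -0.002 -1.   ]]
```

View pics/s0.png

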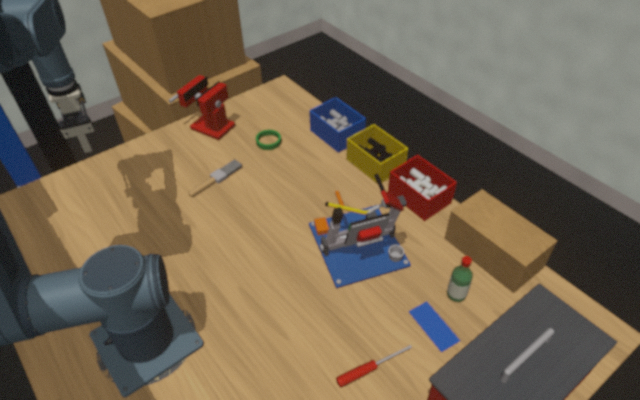

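View pics/t0.png

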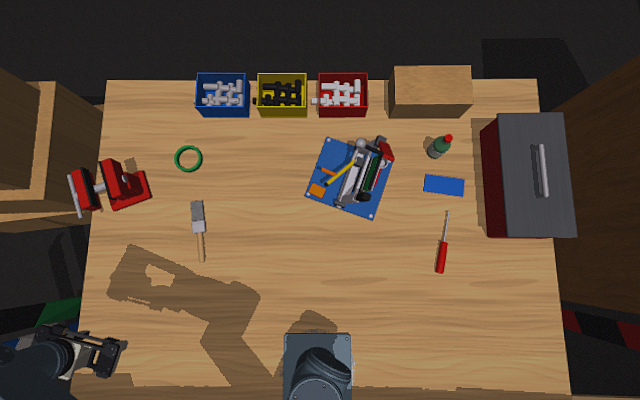

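The side view shows the stand near (360,230). In the top view the blue plate runs from (305,200) to (396,150), and the frame leans to the right. Next I'll fit the plate and take enlarged crops.

```bash
cat >> h.py <<'E'
def ray(n,px):
    c=camera_model(n); p=cv2.undistortPoints(np.array([[px]],float),c['intrinsics'],c['dist'])[0,0]
    if n=='wrist':
        s=observe(); T=c['T_tool_cam'];Ro=np.array(s['orientation'])
        return np.array(s['tcp_pos'])+Ro@T[:3,3], Ro@T[:3,:3]@np.r_[p,1]
    R=np.array(c['R']); return -R.T@c['t'], R.T@np.r_[p,1]
def onz(n,px,z):
    o,d=ray(n,px); return o+d*(z-o[2])/d[2]
def tri(a,b):
    (o,d),(p,e)=ray(*a),ray(*b); k=np.linalg.lstsq(np.c_[d,-e],p-o,rcond=None)[0]
    A=o+k[0]*d;B=p+k[1]*e; return (A+B)/2,np.linalg.norm(A-B)
def proj(n,X):
    c=camera_model(n)
    if n=='wrist':
        s=observe(); T=np.eye(4);T[:3,:3]=s['orientation'];T[:3,3]=s['tcp_pos'];M=np.linalg.inv(T@c['T_tool_cam']);R,t=M[:3,:3],M[:3,3]
    else: R,t=np.array(c['R']),np.array(c['t'])
    return cv2.projectPoints(np.array(X,float).reshape(-1,1,3),cv2.Rodrigues(R)[0],t,c['intrinsics'],np.array(c['dist']))[0][:,0]
E
python3 - <<'E'
from h import *
a=cv2.imread('pics/s0.png');b=cv2.imread('pics/t0.png')
for n,im,roi in(('top',b,(290,120,120,110)),('side',a,(295,180,125,115))):
    x,y,w,h=roi; hs=cv2.cvtColor(im,cv2.COLOR_BGR2HSV)[y:y+h,x:x+w]
    m=cv2.inRange(hs,(100,130,50),(125,255,255)); 
    cs=np.vstack([c for c in cv2.findContours(m,0,2)[0] if cv2.contourArea(c)>15])+[x,y]
    P=np.array([onz(n,p[0].astype(float),0.012)[:2] for p in cs],np.float32)
    r=cv2.minAreaRect(P);print(n,r,cv2.boxPoints(r).round(4).tolist())
A=cv2.resize(a[160:300,290:430],None,fx=4,fy=4,interpolation=2);B=cv2.resize(b[120:230,295:405],(560,560),interpolation=2)
cv2.imwrite('pics/c0.png',cv2.resize(np.hstack([A,B]),(800,400)))
cv2.imwrite('pics/cs.png',A);
E
```

```text
top ((0.594763994216919, -0.10146135091781616), (0.23612549901008606, 0.21790410578250885), 70.31424713134766) [[0.45239999890327454, -0.17589999735355377], [0.6575999855995178, -0.2493000030517578], [0.7371000051498413, -0.027000000700354576], [0.5320000052452087, 0.04639999940991402]]
side ((0.5925664305686951, -0.10536827147006989), (0.2305784821510315, 0.2087874412536621), 70.07528686523438) [[0.45509999990463257, -0.17820000648498535], [0.6514000296592712, -0.2493000030517578], [0.7300000190734863, -0.032600000500679016], [0.5336999893188477, 0.038600001484155655]]
```

View pics/c0.png

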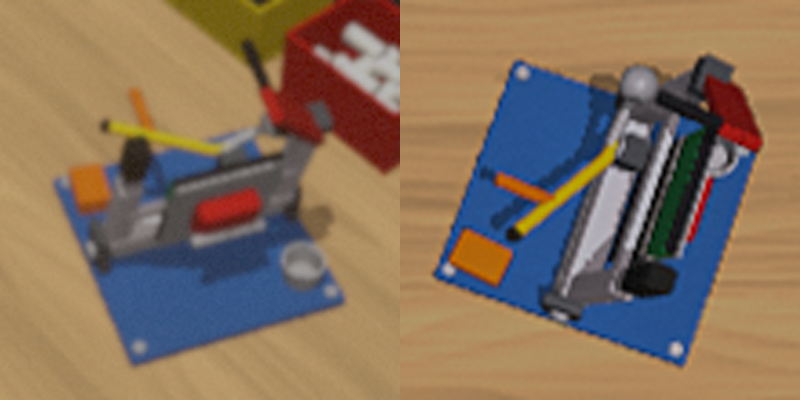

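The crops give the handle tip at side (377,175) and top (366,146), the peg's outer end at side (337,192) and top (322,169), the grip top at side (338,210) and top (366,196), and the hub's near end at side (325,249) and top (339,204). I'll triangulate these.

```bash
cat >> h.py <<'E'
from scipy.spatial.transform import Rotation as Ro
YAW=np.deg2rad(-19.8); Rh=Ro.from_euler('z',YAW).as_matrix(); H=np.r_[0.594,-0.103,0.035]
def fr(p,tilt=0.30): return H+Rh@Ro.from_euler('x',tilt).as_matrix()@np.array(p,float)
def inv(X,tilt=0.30): return (Rh@Ro.from_euler('x',tilt).as_matrix()).T@(np.array(X)-H)
E
python3 - <<'E'
from h import *
S=lambda x,y:('side',(290+x/2.857,160+y/2.857)); T=lambda x,y:('top',(295+(x-400)/3.636,120+y/3.636))
for n,s,t in(('grip',(137,145),(660,277)),('htip',(248,44),(660,95)),('hroot',(267,90),(718,122)),('pegtip',(134,92),(498,178)),('foot',(104,126),(512,234)),('hubnear',(100,255),(560,305))):
    X,e=tri(S(*s),T(*t)); print(n,X.round(4),round(e,4),'frame',inv(X).round(4))
print(fr([-.085,0,.215]),fr([.03,.03,.085]))
E
```

```text
grip [ 0.4942 -0.1327  0.2398] 0.0015 frame [-0.0839  0.0015  0.2139]
htip [ 0.6199 -0.1303  0.2802] 0.0016 frame [0.0336 0.0563 0.2393]
hroot [ 0.6032 -0.1732  0.268 ] 0.0015 frame [0.0325 0.0088 0.2412]
pegtip [ 0.5908 -0.0136  0.1486] 0.0022 frame [-0.0333  0.1129  0.0839]
foot [ 0.5454 -0.0248  0.1407] 0.001 frame [-0.0722  0.0858  0.084 ]
hubnear [ 0.5046 -0.0684  0.0202] 0.0013 frame [-0.0958 -0.0022 -0.0148]
[ 0.4925028  -0.13398787  0.24039735] [ 0.62342585 -0.10983059  0.12506921]
```

The triangulated points match the described geometry (hub at plate centre, yaw −19.8°, clamp ≈0.93 rad). Now I'll plan the staging pose above the handle.

```bash
cat >> h.py <<'E'
def toolR(tilt):
    f=Rh@Ro.from_euler('x',tilt).as_matrix(); return np.c_[f[:,1],f[:,0],-f[:,2]]
def tcp(p,tt,back=.065,tilt=.30):   # TCP for grasp at frame point p, tool leaning tt
    R=toolR(tt); return fr(p,tilt)-R[:,2]*back,R
def rows(ts,base=None):
    s=observe(); p0,R0=base or (np.array(s['tcp_pos']),np.array(s['orientation']))
    for p,R in ts: print((R0.T@(p-p0)*1000).round(1).tolist(),Ro.from_matrix(R0.T@R).as_rotvec().round(3).tolist())
def hand(c,y=.045): return [.085-.09*np.cos(c),y,.170+.09*np.sin(c)]
def peg(k,y=.100): return [.03-.065*np.cos(k),y,.085-.065*np.sin(k)]
E
python3 - <<'E'
from h import *
rows([tcp(hand(.93),.3,.065+.08)]); print(fr(hand(.93)))
E
```

```text
[-624.9, -585.6, -115.4] [-0.253, 0.227, 1.666]
[ 0.61367337 -0.14044678  0.27962912]
```

Emit:
send_rows:
  travel:
    - [-50,-47,-60]
    - [-90,-84,-80]
    - [-130,-122,-100]
    - [-160,-150,-115]
    - [-190,-178,-115]
    - [-220,-206,-115]
    - [-250,-234,-115]
    - [-280,-262,-115]
    - [-310,-290,-115]
    - [-340,-318,-115]
    - [-370,-346,-115]
    - [-400,-374,-115]
  rotation:
    - [-0.017,0.015,0.111]
    - [-0.034,0.03,0.222]
    - [-0.05,0.045,0.333]
    - [-0.067,0.06,0.444]
    - [-0.084,0.075,0.555]
    - [-0.1,0.09,0.666]
    - [-0.117,0.105,0.777]
    - [-0.134,0.12,0.888]
    - [-0.151,0.135,0.999]
    - [-0.168,0.15,1.11]
    - [-0.185,0.165,1.221]
    - [-0.2,0.18,1.332]
  hand: 50

```text
t: 1.1
tcp_pos: [0.3899, 0.137, 0.4169]
orientation: [[0.005, 0.999, 0.044], [0.97, -0.015, 0.244], [0.244, 0.041, -0.969]]
ft_force: [0.7, 0.0, 0.1]
gripper_width: 0.537
grip_force: 0.0
```

Run:
```python
from h import *
rows([tcp(hand(.93),.3,.065+.08)]); print(observe()['tcp_pos'])
```

```text
[-306.8, 214.0, -69.6] [-0.05, 0.045, 0.329]
[0.38989669 0.13698877 0.41687371]
```

Emit:
send_rows:
  travel:
    - [-30,21,-7]
    - [-61,43,-14]
    - [-92,64,-21]
    - [-123,86,-28]
    - [-153,107,-35]
    - [-184,128,-42]
    - [-215,150,-49]
    - [-245,171,-56]
    - [-276,193,-63]
    - [-307,214,-70]
    - [-307,214,-70]
    - [-307,214,-70]
  rotation:
    - [-0.005,0.005,0.033]
    - [-0.01,0.009,0.066]
    - [-0.015,0.014,0.1]
    - [-0.02,0.018,0.132]
    - [-0.025,0.023,0.165]
    - [-0.03,0.027,0.198]
    - [-0.035,0.032,0.23]
    - [-0.04,0.036,0.263]
    - [-0.045,0.04,0.3]
    - [-0.05,0.045,0.329]
    - [-0.05,0.045,0.329]
    - [-0.05,0.045,0.329]

```text
t: 2.1
tcp_pos: [0.6011, -0.1798, 0.4162]
orientation: [[0.321, 0.942, 0.096], [0.9, -0.335, 0.279], [0.295, -0.003, -0.956]]
ft_force: [-0.5, 0.7, -0.3]
gripper_width: 0.54
grip_force: 0.0
```

Run:
```python
from h import *
a=save('wrist','w1').copy()
P={'h':fr(hand(.93,.058)),'h0':fr(hand(.93,.01)),'p':fr(peg(0,.115)),'g':fr([-.085,0,.215]),'hin':fr([.085,0,.17])}
for n,X in P.items():
    u=proj('wrist',X)[0];print(n,u.round(1))
rows([tcp(hand(.93),.3,.065+.08),tcp(hand(.93),.3)])
```

```text
h [323.7 201.4]
h0 [323.3 266.7]
p [260.5 105.7]
g [175.3 261.4]
hin [382.5 240. ]
[-2.4, -0.5, -1.6] [-0.003, 0.001, 0.004]
[-2.4, -0.2, 78.4] [-0.003, 0.001, 0.004]
```

View pics/w1.png

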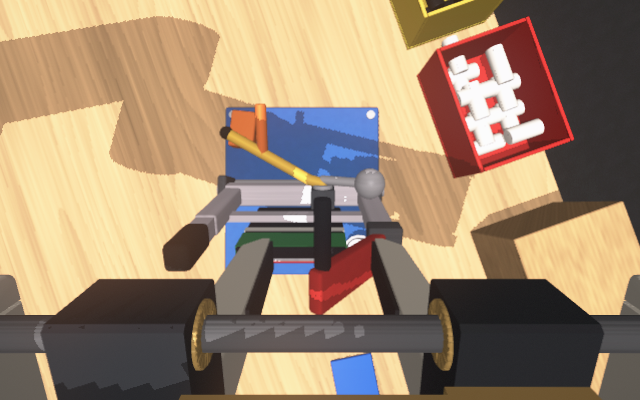

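The wrist view shows the handle bar from (322,190) to (320,268), within a few mm of the prediction. The post grip is at (180,265), also as predicted. I'll descend and grip the handle.

Emit:
send_rows:
  travel:
    - [-2,0,20]
    - [-2,0,40]
    - [-2,0,60]
    - [-2,0,78]
    - [-2,0,78]
    - [-2,0,78]
    - [-2,0,78]
  rotation:
    - [0,0,0]
    - [0,0,0]
    - [0,0,0]
    - [0,0,0]
    - [0,0,0]
    - [0,0,0]
    - [0,0,0]

```text
t: 2.73
tcp_pos: [0.6076, -0.1574, 0.3454]
orientation: [[0.317, 0.943, 0.1], [0.902, -0.332, 0.276], [0.294, 0.003, -0.956]]
ft_force: [-0.1, -0.8, 0.0]
gripper_width: 0.537
grip_force: 0.0
```

Emit:
send_rows:
  travel:
    - [0,0,0]
    - [0,0,0]
    - [0,0,0]
    - [0,0,0]
    - [0,0,0]
    - [0,0,0]
  rotation:
    - [0,0,0]
    - [0,0,0]
    - [0,0,0]
    - [0,0,0]
    - [0,0,0]
    - [0,0,0]
  hand: 0
  newtons: 15

```text
t: 3.23
tcp_pos: [0.6077, -0.1582, 0.3436]
orientation: [[0.319, 0.943, 0.099], [0.901, -0.334, 0.277], [0.294, 0.001, -0.956]]
ft_force: [-0.3, -0.3, 0.7]
gripper_width: 0.157
grip_force: 0.0
```

Run:
```python
from h import *
s=observe();print(s['gripper_width']*93,s['grip_force'],s['ft_force'])
p=np.array(s['tcp_pos'])+.065*np.array(s['orientation'])[:,2]; print(inv(p).round(4),hand(.93))
b=tcp(hand(.93),.3)
rows([tcp(hand(c),.3) for c in np.linspace(.93,-.04,13)[1:]],b)
```

```text
14.615980420690104 0.0 [-0.30568455 -0.28692226  0.6975201 ]
[0.0315 0.0459 0.2438] [np.float64(0.03119494159414317), 0.045, np.float64(0.24214579467953995)]
[0.0, -5.6, 4.6] [0.0, 0.0, 0.0]
[0.0, -10.9, 9.6] [0.0, 0.0, 0.0]
[-0.0, -15.8, 15.0] [0.0, 0.0, 0.0]
[-0.0, -20.1, 20.8] [0.0, 0.0, 0.0]
[0.0, -24.0, 27.0] [0.0, 0.0, 0.0]
[-0.0, -27.4, 33.4] [0.0, 0.0, 0.0]
[0.0, -30.3, 40.1] [0.0, 0.0, 0.0]
[-0.0, -32.6, 47.0] [0.0, 0.0, 0.0]
[0.0, -34.4, 54.0] [0.0, 0.0, 0.0]
[0.0, -35.5, 61.2] [0.0, 0.0, 0.0]
[-0.0, -36.1, 68.5] [0.0, 0.0, 0.0]
[0.0, -36.1, 75.7] [0.0, 0.0, 0.0]
```

Still closing (14.6 mm), so I'll hold a few rows to finish.

Emit:
send_rows:
  travel:
    - [0,0,0]
    - [0,0,0]
    - [0,0,0]
  rotation:
    - [0,0,0]
    - [0,0,0]
    - [0,0,0]

```text
t: 3.48
tcp_pos: [0.6078, -0.1582, 0.3436]
orientation: [[0.318, 0.943, 0.099], [0.901, -0.334, 0.277], [0.294, 0.001, -0.956]]
ft_force: [0.6, -0.9, -0.5]
gripper_width: 0.12
grip_force: 15.0
```

Emit:
send_rows:
  travel:
    - [0,-6,5]
    - [0,-11,10]
    - [0,-16,15]
    - [0,-20,21]
    - [0,-24,27]
    - [0,-27,34]
    - [0,-30,41]
    - [0,-33,48]
    - [0,-34,55]
    - [0,-36,62]
    - [0,-36,69]
    - [0,-36,77]
  rotation:
    - [0,0,0]
    - [0,0,0]
    - [0,0,0]
    - [0,0,0]
    - [0,0,0]
    - [0,0,0]
    - [0,0,0]
    - [0,0,0]
    - [0,0,0]
    - [0,0,0]
    - [0,0,0]
    - [0,0,0]

```text
t: 4.48
tcp_pos: [0.5825, -0.1254, 0.2724]
orientation: [[0.317, 0.943, 0.104], [0.902, -0.334, 0.275], [0.294, 0.006, -0.956]]
ft_force: [-0.6, -4.3, 19.1]
gripper_width: 0.121
grip_force: 15.0
```

Emit:
send_rows:
  travel:
    - [0,0,1]
    - [0,0,2]
    - [0,0,3]
    - [0,0,3]
    - [0,0,3]
  rotation:
    - [0,0,0]
    - [0,0,0]
    - [0,0,0]
    - [0,0,0]
    - [0,0,0]

```text
t: 4.9
tcp_pos: [0.5827, -0.1248, 0.2695]
orientation: [[0.317, 0.943, 0.104], [0.902, -0.334, 0.274], [0.293, 0.006, -0.956]]
ft_force: [0.6, -3.8, 12.1]
gripper_width: 0.118
grip_force: 15.0
```

Run:
```python
from h import *
s=observe();print(s['gripper_width']*93,s['grip_force'],s['ft_force'])
p=np.array(s['tcp_pos'])+.065*np.array(s['orientation'])[:,2]; print(inv(p).round(4),hand(0))
```

```text
10.937923279562861 14.999012500047684 [ 0.63440346 -3.77367531 12.08510398]
[-0.003   0.0458  0.1662] [np.float64(-0.0049999999999999906), 0.045, np.float64(0.17)]
```

Emit:
send_rows:
  travel:
    - [0,0,-3]
    - [0,0,-3]
    - [0,0,-3]
    - [0,0,-3]
    - [0,0,-15]
    - [0,0,-30]
    - [0,0,-45]
    - [0,0,-60]
    - [0,0,-60]
  rotation:
    - [0,0,0]
    - [0,0,0]
    - [0,0,0]
    - [0,0,0]
    - [0,0,0]
    - [0,0,0]
    - [0,0,0]
    - [0,0,0]
    - [0,0,0]
  hand: 50

```text
t: 5.65
tcp_pos: [0.5761, -0.1411, 0.3265]
orientation: [[0.318, 0.943, 0.101], [0.902, -0.334, 0.275], [0.293, 0.004, -0.956]]
ft_force: [-0.0, -0.5, 0.6]
gripper_width: 0.538
grip_force: 0.0
```

Run:
```python
from h import *
print(observe()['ft_force'])
rows([tcp(peg(0),0,.065+.08),tcp(peg(0),0,.065)])
```

```text
[-0.03366979 -0.50644718  0.55888056]
[97.1, -30.6, 67.1] [0.003, -0.298, 0.006]
[73.6, -30.9, 143.6] [0.003, -0.298, 0.006]
```

Emit:
send_rows:
  travel:
    - [20,-6,0]
    - [40,-12,0]
    - [60,-18,10]
    - [78,-24,30]
    - [97,-31,50]
    - [97,-31,67]
    - [97,-31,67]
    - [97,-31,67]
  rotation:
    - [0,-0.05,0]
    - [0,-0.1,0]
    - [0,-0.16,0]
    - [0,-0.22,0]
    - [0.003,-0.298,0.006]
    - [0.003,-0.298,0.006]
    - [0.003,-0.298,0.006]
    - [0.003,-0.298,0.006]

```text
t: 6.32
tcp_pos: [0.5831, -0.0232, 0.2871]
orientation: [[0.337, 0.942, -0.007], [0.942, -0.337, 0.003], [0.0, -0.007, -1.0]]
ft_force: [0.2, -0.1, -0.5]
gripper_width: 0.536
grip_force: 0.0
```

Run:
```python
from h import *
save('wrist','w2')
P={'p':fr(peg(0,.115)),'pi':fr(peg(0,.075)),'h':fr(hand(0,.058)),'h0':fr(hand(0,.02)),'g':fr([-.085,0,.215])}
for n,X in P.items(): print(n,proj('wrist',X)[0].round(1))
rows([tcp(peg(0),0,.065+.08),tcp(peg(0),0,.065)])
```

```text
p [326.9 198. ]
pi [326.5 245. ]
h [383.1 373.8]
h0 [377.1 409.8]
g [231.1 519.4]
[-0.2, 1.4, -2.5] [-0.005, -0.0, 0.001]
[-0.2, 1.8, 77.5] [-0.005, -0.0, 0.001]
```

View pics/w2.png

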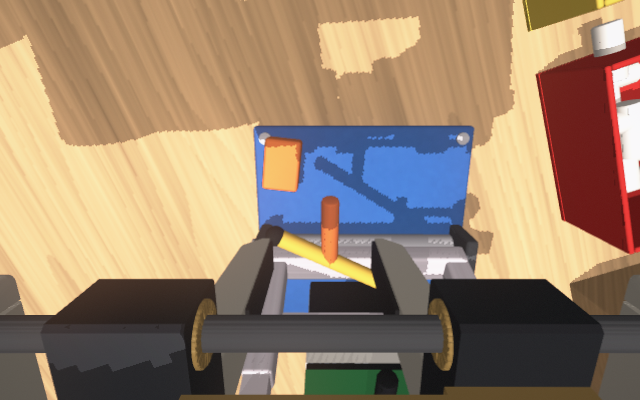

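The peg tip is at (330,197) as predicted. The clamp handle tip at (386,372) matches the closed position. I'll descend with a narrower opening, 4 mm further out, and grip the peg.

Emit:
send_rows:
  travel:
    - [4,1.5,0]
    - [4,1.5,0]
    - [4,1.5,0]
    - [4,1.5,20]
    - [4,1.5,40]
    - [4,1.5,60]
    - [4,1.5,78]
    - [4,1.5,78]
    - [4,1.5,78]
  rotation:
    - [0,0,0]
    - [0,0,0]
    - [0,0,0]
    - [0,0,0]
    - [0,0,0]
    - [0,0,0]
    - [0,0,0]
    - [0,0,0]
    - [0,0,0]
  hand: 30

```text
t: 7.12
tcp_pos: [0.5862, -0.0214, 0.2107]
orientation: [[0.34, 0.941, -0.004], [0.941, -0.34, 0.002], [0.0, -0.005, -1.0]]
ft_force: [-0.1, -0.9, 0.1]
gripper_width: 0.321
grip_force: 0.0
```

Emit:
send_rows:
  travel:
    - [0,0,0]
    - [0,0,0]
    - [0,0,0]
    - [0,0,0]
    - [0,0,0]
    - [0,0,0]
  rotation:
    - [0,0,0]
    - [0,0,0]
    - [0,0,0]
    - [0,0,0]
    - [0,0,0]
    - [0,0,0]
  hand: 0
  newtons: 12

```text
t: 7.62
tcp_pos: [0.5879, -0.0213, 0.2122]
orientation: [[0.339, 0.941, 0.001], [0.941, -0.339, 0.0], [0.001, 0.001, -1.0]]
ft_force: [5.6, -1.7, 1.4]
gripper_width: 0.125
grip_force: 12.0
```

Run:
```python
from h import *
s=observe();print(s['gripper_width']*93,s['grip_force'],s['ft_force'])
p=np.array(s['tcp_pos'])+.065*np.array(s['orientation'])[:,2]; print(inv(p).round(4),peg(0,.104))
b=(tcp(peg(0,.104),0)[0],np.array(s['orientation']))
rows([(tcp(peg(k,.104),0)[0],b[1]) for k in np.linspace(0,1.8,19)[1:]],b)
```

```text
11.597123138890534 11.996155679225922 [ 5.64647113 -1.69556067  1.41388316]
[-0.0333  0.1047  0.085 ] [np.float64(-0.035), 0.104, np.float64(0.085)]
[1.9, 0.3, 6.2] [0.0, 0.0, 0.0]
[3.8, 1.3, 12.3] [0.0, 0.0, 0.0]
[5.7, 2.9, 18.4] [0.0, 0.0, 0.0]
[7.5, 5.1, 24.2] [0.0, 0.0, 0.0]
[9.2, 7.9, 29.8] [0.0, 0.0, 0.0]
[10.8, 11.3, 35.1] [0.0, 0.0, 0.0]
[12.3, 15.2, 40.0] [0.0, 0.0, 0.0]
[13.7, 19.7, 44.6] [0.0, 0.0, 0.0]
[15.0, 24.5, 48.7] [0.0, 0.0, 0.0]
[16.1, 29.8, 52.3] [0.0, 0.0, 0.0]
[17.1, 35.5, 55.4] [0.0, 0.0, 0.0]
[17.8, 41.4, 57.9] [0.0, 0.0, 0.0]
[18.5, 47.5, 59.9] [0.0, 0.0, 0.0]
[18.9, 53.9, 61.3] [0.0, 0.0, 0.0]
[19.1, 60.3, 62.0] [0.0, 0.0, 0.0]
[19.1, 66.8, 62.2] [0.0, 0.0, 0.0]
[19.0, 73.3, 61.7] [0.0, 0.0, 0.0]
[18.6, 79.7, 60.6] [0.0, 0.0, 0.0]
```

Emit:
send_rows:
  travel:
    - [2,0,6]
    - [4,1,12]
    - [6,3,18]
    - [7,5,24]
    - [9,8,30]
    - [11,11,35]
    - [12,15,40]
    - [14,20,45]
    - [15,25,49]
    - [16,30,52]
    - [17,35,55]
    - [18,41,58]
  rotation:
    - [0,0,0]
    - [0,0,0]
    - [0,0,0]
    - [0,0,0]
    - [0,0,0]
    - [0,0,0]
    - [0,0,0]
    - [0,0,0]
    - [0,0,0]
    - [0,0,0]
    - [0,0,0]
    - [0,0,0]

```text
t: 8.62
tcp_pos: [0.631, -0.0171, 0.1529]
orientation: [[0.338, 0.941, -0.003], [0.941, -0.338, 0.002], [0.001, -0.004, -1.0]]
ft_force: [0.9, -0.1, 5.0]
gripper_width: 0.128
grip_force: 12.0
```

Emit:
send_rows:
  travel:
    - [0.5,6,2]
    - [1,13,3.5]
    - [1,19,4]
    - [1,26,4]
    - [1,32,4]
    - [0.5,38,3]
    - [0.5,41,2]
    - [0.5,43,2]
    - [0.5,43,2]
    - [0.5,43,2]
  rotation:
    - [0,0,0]
    - [0,0,0]
    - [0,0,0]
    - [0,0,0]
    - [0,0,0]
    - [0,0,0]
    - [0,0,0]
    - [0,0,0]
    - [0,0,0]
    - [0,0,0]

```text
t: 9.45
tcp_pos: [0.6702, -0.031, 0.1497]
orientation: [[0.338, 0.941, -0.008], [0.941, -0.338, 0.003], [0.001, -0.008, -1.0]]
ft_force: [-3.6, 6.8, -1.1]
gripper_width: 0.123
grip_force: 12.0
```

Run:
```python
from h import *
s=observe();print(s['gripper_width']*93,s['grip_force'],s['ft_force'])
p=np.array(s['tcp_pos'])+.065*np.array(s['orientation'])[:,2]; print(inv(p).round(4),peg(1.8,.104))
a=save('side','s2');A=cv2.resize(a[160:300,290:430],None,fx=4,fy=4,interpolation=2)
cv2.imwrite('pics/cs2.png',A[:,:,::-1])
```

```text
11.483618644430855 11.992677748203278 [-3.59726195  6.77397044 -1.14815184]
[0.0468 0.1041 0.0198] [np.float64(0.04476813615505066), 0.104, np.float64(0.021699903992917324)]
```

View pics/cs2.png

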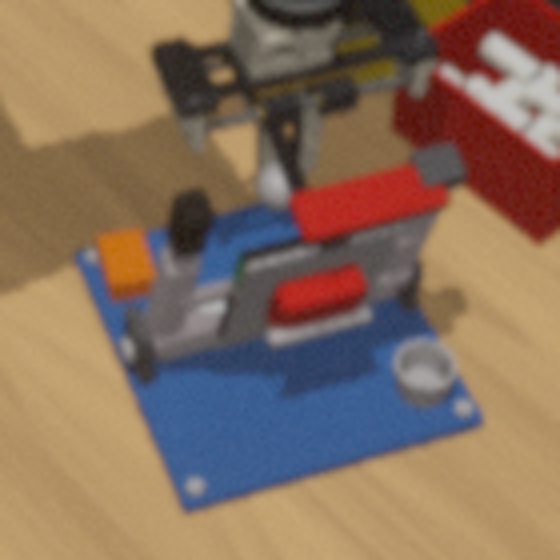

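The clamp lies flat on the ski and the ball has flipped towards (275,185), so the kickstand is down. I'll release and rise.

Emit:
send_rows:
  travel:
    - [0,-1,0]
    - [0,-1,0]
    - [0,-1,0]
    - [0,-1,0]
    - [0,-1,-15]
    - [0,-1,-40]
    - [0,-1,-75]
    - [0,-1,-115]
    - [0,-1,-155]
    - [0,-1,-195]
    - [0,-1,-235]
    - [0,-1,-265]
  rotation:
    - [0,0,0]
    - [0,0,0]
    - [0,0,0]
    - [0,0,0]
    - [0,0,0]
    - [0,0,0]
    - [0,0,0]
    - [0,0,0]
    - [0,0,0]
    - [0,0,0]
    - [0,0,0]
    - [0,0,0]
  hand: 32

```text
t: 10.5
tcp_pos: [0.6715, -0.0322, 0.4204]
orientation: [[0.339, 0.941, 0.002], [0.941, -0.339, -0.0], [0.001, 0.002, -1.0]]
ft_force: [0.5, -0.1, -0.1]
gripper_width: 0.348
grip_force: 0.0
```

Run:
```python
from h import *
print(observe()['ft_force'])
rows([tcp([-.085,0,.195],.3,.065+.07),tcp([-.085,0,.195],.3)])
```

```text
[ 0.53713579 -0.10660674 -0.12682118]
[-190.4, -134.0, 69.7] [0.002, 0.299, 0.0]
[-169.8, -134.1, 136.6] [0.002, 0.299, 0.0]
```

Emit:
send_rows:
  travel:
    - [-25,-18,0]
    - [-50,-36,0]
    - [-75,-54,0]
    - [-100,-72,0]
    - [-125,-90,0]
    - [-150,-105,10]
    - [-170,-120,25]
    - [-190,-134,45]
    - [-190,-134,70]
    - [-190,-134,70]
    - [-190,-134,70]
  rotation:
    - [0,0.04,0]
    - [0,0.08,0]
    - [0,0.12,0]
    - [0,0.16,0]
    - [0,0.2,0]
    - [0,0.24,0]
    - [0,0.27,0]
    - [0,0.3,0]
    - [0,0.3,0]
    - [0,0.3,0]
    - [0,0.3,0]
  hand: 50

```text
t: 11.42
tcp_pos: [0.4805, -0.1654, 0.3458]
orientation: [[0.326, 0.94, 0.096], [0.898, -0.34, 0.28], [0.296, -0.005, -0.955]]
ft_force: [-0.2, 0.8, 0.2]
gripper_width: 0.539
grip_force: 0.0
```

Run:
```python
from h import *
save('wrist','w3')
P={'gtop':fr([-.085,0,.215]),'ball?':fr([-.007,.03,.1245]),'peg':fr(peg(1.8,.115)),'ptop':fr([.085,0,.178])}
for n,X in P.items(): print(n,proj('wrist',X)[0].round(1))
rows([tcp([-.085,0,.195],.3)])
```

```text
gtop [324.2 233.8]
ball? [420.2 157.3]
peg [451.   57.4]
ptop [571.9 213.6]
[0.3, 0.1, 66.7] [-0.002, -0.0, -0.001]
```

View pics/w3.png

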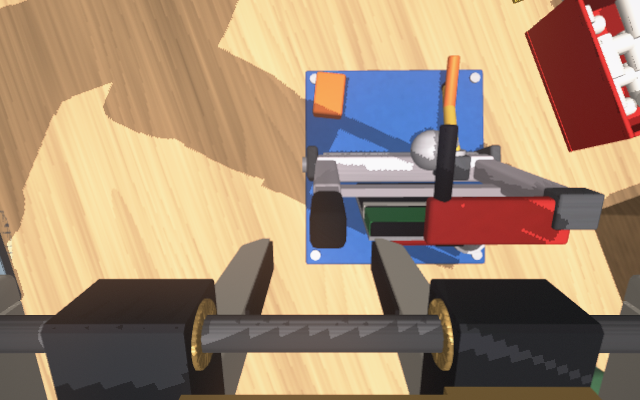

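The peg tip at (453,57) and the ball at (425,148) match the kickstand being fully down. The post grip top, around (327,232), is under the fingers, so I'll grasp it.

Emit:
send_rows:
  travel:
    - [0,0,20]
    - [0,0,40]
    - [0,0,55]
    - [0,0,67]
    - [0,0,67]
    - [0,0,67]
  rotation:
    - [0,0,0]
    - [0,0,0]
    - [0,0,0]
    - [0,0,0]
    - [0,0,0]
    - [0,0,0]

```text
t: 11.97
tcp_pos: [0.4884, -0.146, 0.2832]
orientation: [[0.322, 0.942, 0.098], [0.899, -0.337, 0.279], [0.296, -0.002, -0.955]]
ft_force: [-0.3, -0.2, 0.0]
gripper_width: 0.536
grip_force: 0.0
```

Emit:
send_rows:
  travel:
    - [0,0,0]
    - [0,0,0]
    - [0,0,0]
    - [0,0,0]
    - [0,0,0]
    - [0,0,0]
    - [0,0,0]
    - [0,0,0]
  rotation:
    - [0,0,0]
    - [0,0,0]
    - [0,0,0]
    - [0,0,0]
    - [0,0,0]
    - [0,0,0]
    - [0,0,0]
    - [0,0,0]
  hand: 0
  newtons: 35

```text
t: 12.63
tcp_pos: [0.4897, -0.1475, 0.2827]
orientation: [[0.324, 0.94, 0.103], [0.899, -0.34, 0.277], [0.296, 0.003, -0.955]]
ft_force: [12.0, -0.2, -4.0]
gripper_width: 0.232
grip_force: 35.0
```

Run:
```python
from h import *
s=observe();p0,R0=np.array(s['tcp_pos']),np.array(s['orientation'])
p=p0+.065*R0[:,2]; print(s['gripper_width']*93,s['grip_force'],s['ft_force'],inv(p).round(4))
ts=[]
for t in np.linspace(.3,0.0,13)[1:]:
    D=Rh@Ro.from_euler('x',t-.3).as_matrix()@Rh.T; ts.append((H+D@(p0-H),D@R0))
rows(ts)
```

```text
21.61231768259116 35.00696271657944 [11.98430634 -0.20339496 -4.0330005 ] [-0.0828 -0.0005  0.1944]
[6.5, -0.0, 0.1] [-0.0, -0.025, -0.0]
[13.0, -0.0, 0.3] [-0.0, -0.05, -0.0]
[19.4, -0.0, 0.7] [-0.0, -0.075, -0.0]
[25.9, -0.0, 1.3] [-0.0, -0.1, -0.0]
[32.3, -0.0, 2.0] [-0.0, -0.125, -0.0]
[38.8, -0.0, 2.8] [-0.0, -0.15, -0.001]
[45.2, -0.0, 3.9] [-0.0, -0.175, -0.001]
[51.5, -0.0, 5.1] [-0.0, -0.2, -0.001]
[57.9, -0.0, 6.4] [-0.0, -0.225, -0.001]
[64.2, -0.1, 8.0] [-0.0, -0.25, -0.001]
[70.5, -0.1, 9.6] [-0.0, -0.275, -0.001]
[76.7, -0.1, 11.5] [-0.0, -0.3, -0.001]
```

Emit:
send_rows:
  travel:
    - [6.5,0.3,0.1]
    - [13,0.6,0.3]
    - [19.4,0.9,0.7]
    - [25.9,1.2,1.3]
    - [32.3,1.5,2]
    - [38.8,1.5,2.8]
    - [45.2,1.5,3.9]
    - [51.5,1.5,5.1]
    - [57.9,1.5,6.4]
    - [64.2,1.5,8]
    - [70.5,1.5,9.6]
    - [76.7,1.5,11.5]
  rotation:
    - [0,-0.025,0]
    - [0,-0.05,0]
    - [0,-0.075,0]
    - [0,-0.1,0]
    - [0,-0.125,0]
    - [0,-0.15,0]
    - [0,-0.175,0]
    - [0,-0.2,0]
    - [0,-0.225,0]
    - [0,-0.25,0]
    - [0,-0.275,0]
    - [0,-0.3,0]

```text
t: 13.63
tcp_pos: [0.5158, -0.0753, 0.2946]
orientation: [[0.339, 0.941, 0.0], [0.941, -0.339, -0.001], [-0.001, 0.0, -1.0]]
ft_force: [1.8, -1.3, 0.2]
gripper_width: 0.238
grip_force: 35.0
```

Emit:
send_rows:
  travel:
    - [0,0,0]
    - [0,0,0]
    - [0,0,0]
    - [0,0,0]
    - [0,0,0]
    - [0,0,0]
    - [0,0,0]
    - [0,0,0]
  rotation:
    - [0,0,0]
    - [0,0,0]
    - [0,0,0]
    - [0,0,0]
    - [0,0,0]
    - [0,0,0]
    - [0,0,0]
    - [0,0,0]

```text
t: 14.3
tcp_pos: [0.5156, -0.0757, 0.2946]
orientation: [[0.34, 0.941, 0.001], [0.941, -0.34, 0.001], [0.001, 0.0, -1.0]]
ft_force: [4.9, -2.2, 2.8]
gripper_width: 0.24
grip_force: 35.0
```

Run:
```python
from h import *
s=observe();p0,R0=np.array(s['tcp_pos']),np.array(s['orientation'])
p=p0+.065*R0[:,2]; q=inv(p,0);print(s['gripper_width']*93,s['grip_force'],s['ft_force'],q.round(4),'tilt',-np.arctan2(q[1],q[2]))
a=save('side','s3');A=cv2.resize(a[160:300,290:430],None,fx=4,fy=4,interpolation=2)
cv2.imwrite('pics/cs3.png',A[:,:,::-1])
```

```text
22.278552429344764 35.001221895217896 [ 4.86558889 -2.23389235  2.79424732] [-0.083  -0.0008  0.1946] tilt 0.003947579709584147
```

View pics/cs3.png

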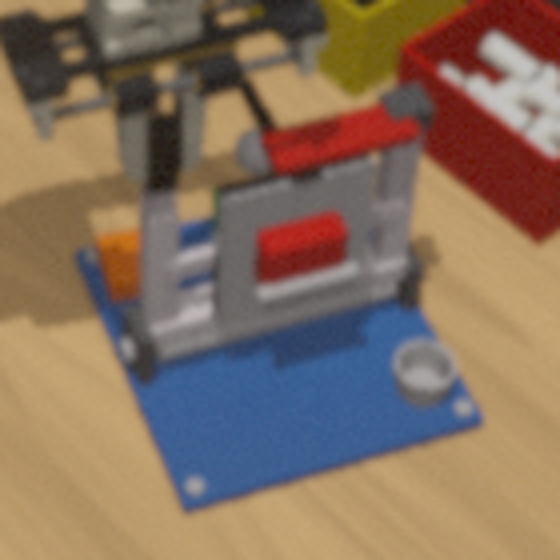

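The frame stands upright with the fingers on the post grip near (165,150), the clamp is down, and the ball is still flipped at (255,150). Measured tilt is about 0.004. Handing in.

```bash
python3 -c "
from plant import *
print(close_job())"
```

```text
the job is handed in; nothing more can be done
None
```

The job is handed in with the clamp down, the kickstand over centre and the frame held upright (tilt about 0.004 rad, 35 N grip) at roughly 14.4 s; the hand-in call did not report whether it passed.

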